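# Swap the standby battery packs and hold the recessed reset

## Task

The flood-alarm control unit is running on its spent battery pack. Swap the two packs, so that the charged green-topped one sits fully home in the white-rimmed run bay beside the control panel and the spent red-topped one sits fully home in the orange-rimmed charging bay; then take the blue-handled reset probe from the wooden block, reach its tip through the round hole in the panel and press the red reset button at the bottom all the way down, and finish while still gripping the probe and holding the button down. Leave the saucer, the pliers and the screwdriver where they are.

Things in the scene. Friction and masses are not known exactly. Their poses are not given: they have to be found in the camera images.
- charged_center (a point): Centre (half-way up) of the charged battery pack: an upright dark block, 90 mm (its x) by 42 mm (its y) by 82 mm high, about 0.45 kg, with a green top. It starts seated in the orange-rimmed charging bay. Its z points up; seated, its top stands 52 mm above the control unit's top face (46 mm above the bay's rim) and its sides are bare there for a grasp across the 42 mm.
- spent_center (a point): Centre (half-way up) of the spent battery pack: same size, shape and mass as the charged one, with a red top. It starts seated in the white-rimmed run bay.
- bay_run (a point): Middle of the floor of the run bay (white rim, beside the dark panel), axes of the control unit. The bay is a straight pocket 98 mm along x by 48 mm along y, 30 mm deep, its floor 28 mm above the counter; the rim flares out and stands 6 mm above the unit's top as a 5 mm lead-in all round. A seated pack's centre is 41 mm above this point. Nothing locks: packs lift out and drop in, either end round.
- bay_charge (a point): Middle of the floor of the charging bay (orange rim), the same pocket as the run bay, 100 mm from it along the unit's +y, away from the panel.
- unit: The grey control unit, 150 mm (its x) by 300 mm (its y) by 58 mm high, screwed to the counter; origin at the middle of its underside. Dark control panel at its -y end, then the white-rimmed run bay, then the orange-rimmed charging bay at its +y end, both open upward.
- reset_mouth (a point): Centre of the mouth of the reset hole in the unit's top face, 58 mm above the counter, in the dark panel 95 mm to the unit's -y side of the run bay; axes of the unit. The hole is round, upright, 14 mm wide; the red button (11 mm wide) lies at its bottom, its top 22 mm below the mouth.
- reset_button (a joint): How far the reset button is pressed, m: 0 is up, 0.005 is fully down, against a spring of 1.5 N at first and 5 N at the bottom; it springs back when let go.
- probe_grip (a point): Middle of the handle of the reset probe, which stands upright in one of the two holes of the wooden block: a blue round handle 20 mm wide and 90 mm long (45 mm either side of this point), below it a straight steel shank 6 mm wide and 60 mm long with a blunt tip; 60 g. The tip is 105 mm below this point along the probe. Which hole it stands in varies.
- probe_tip (a point): Blunt lower tip of the reset probe's shank. Its z points up along the probe to the handle.
- block: Wooden tool block fixed to the counter, 60 mm (its x) by 136 mm (its y) by 70 mm high; origin at the middle of its underside. Its two upright holes, 12 mm wide and right through, are 38 mm either side of the middle along its y; the tools' handles rest on its top with their tips 10 mm above the counter, and lift straight out.
- driver_grip (a point): Middle of the handle of the screwdriver (amber handle 25 mm wide, same shank and lengths as the probe), standing in the other hole of the block. To be left alone.
- saucer_center (a point): Centre, half-way up, of a white ceramic saucer 130 mm wide and 20 mm high on the counter, between the robot and the work. To be left alone.
- pliers_center (a point): Middle of a pair of pliers lying flat on the counter far left of the work, about 180 mm long, 12 mm high. To be left alone. Also there: a red toolbox far right, a small vise at the far left edge. The counter 0.6 to 0.68 m ahead of the robot and 0.12 to 0.18 m to its left is always free for setting a pack down.
Not all that is in view belongs to the job. Leave any yellow look-alike of the part that bears spent_center alone. What is shaped like the part that bears charged_center but pink is not meant.

How it is judged:
By the outcome, as a careful person would: the job done as asked, in the order asked, and still so for the second after the job is handed in, while the arm keeps its last pose, push and grip.
It also fails if it takes over 72 s, if anything falls off the work surface, if the arm or the gripper's body presses on something with over 40 N, if the wrist force passes 120 N, or if a joint passes its speed limit or range.

## Robot

A 7-joint arm with a two-finger parallel gripper is mounted at the origin on the work surface. World frame = base frame: x ahead of the robot, y to its left, z up, the work surface at z = 0. Lengths are in m, angles in degrees, forces in N, time in s.
With the tool pointing down it reaches from about 0.425 to 0.95 m from the base axis. Payload 16.7 kg.
Tool frame: the origin (TCP) lies on the front face of the gripper's body, between the roots of the fingers; the fingertips stand manip.tcp_to_tips ahead of it and the grasp point (between the pads) lies 78 mm ahead of it (manip.tcp_to_tips is the distance from the TCP to the fingertips, in m); z points along the fingers, y is the line along which they close (so a half turn about z gives the same grasp; the last joint's range is limited). The gripper opens to 94 mm and grips with 3 to 60 N. Pads are 16 mm wide; open, the fingers measure 119 mm over their backs; the gripper's body (75 mm by 177 mm) begins 78 mm behind the grasp point.
Start: joints at [63.398, 24.414, 4.234, 92.017, -1.954, 63.644, -3.845], TCP at [0.209, -0.642, 0.303] pointing down, gripper open.
Joint ranges: [-163.25, 163.25], [-28.42, 122.38], [-70.27, 78.77], [12.13, 141.07], [-58.53, 238.53], [9.26, 117.41], [-156.51, 156.51]. Speed limits (degrees/s): [108.29, 108.29, 136.94, 136.94, 172.46, 172.46, 172.46].

## Interface

Orientations are given as a 3x3 rotation matrix whose columns are the frame's x, y, z axes.
In Python, from rig import manip gives the robot as it stands.
- The arm moves only by the shell command python3 -m inch 'ROWS' [OPENING] [FORCE]. ROWS is a JSON object of lists of equal length, an entry for each row: "linear": the shift along the world's x, y, z in m, a list of three; "roll": the turn about the world's z in rad. In form: {"linear": [[tx, ty, tz], ...], "roll": [roll, ...]}. A call has exactly 5 rows; each row is the pose to reach, as a shift and turn from the pose commanded when the call began; what a row does not reach only later rows make up. A row lasts 1/8 s, in which the tool goes at most 62.5 mm and 10.7 degrees, less where a joint would pass 70% of its speed; a pose out of reach is approached as far as the arm can. A call with a gripper value outside its range is refused whole. OPENING is the gripper command: -1 is fully open, 1 is shut, values between are in proportion, set as the call begins (- or left out, the last holds). The fingers move at their own pace and stop on an object; FORCE is the grip in N (left out, the last holds). Time passes only in rows, so rows that repeat a pose let the fingers close, or fill a call up. It gives the time, the measured TCP pose, the force, the opening and the grip force at its end, in the units of the state.
- manip.read_state(): the state, without advancing time (a new reading comes with each control period).
- manip.read_camera(name): name is "side" or "top"; returns the picture (480x640x3 uint8, red, green, blue); there is no depth.
- manip.camera_info(name): a dict with "fx", "fy", "cx", "cy" (pixels), "R" (3x3) and "t" (3): a world point X has camera coordinates R X + t. Camera axes: x right, y down, z forward; pixel columns grow to the right and rows downward; lengths in m; the calibration is good to about 2 mm. A picture is of the moment at which its call begins. camera_info takes no time and is no camera call.
- manip.job_done(): hands the job in; it is judged then, once.
The state is a dict: "t": time; "joint_pos": joint angles; "qvel": joint speeds; "tau": joint torques, N m; "eef_pos": TCP position; "orientation": TCP orientation; "force": force on the tool from outside, world axes, zero at the start; "torque": the same for the moment, N m; "finger_gap": finger opening in m; "grasp_force": force on a finger pad.
Only numpy, scipy, OpenCV 4.12 (cv2) and the standard library are available. Lean on these libraries where they do the work, as an engineer would, in place of code of your own. Each camera call takes 0.05 s, during which the arm holds its last target. There are 200 camera calls.

## Working session

There is one attempt and no reset: what is moved stays moved. The work goes in short steps, Python scripts to look and compute and a shell command to move; the robot and the scene stay as the last step left them, time stands still between calls to the robot, and variables do not carry over. Pictures are saved under pics/ and viewed, at most 10 in all, crops included, and the job is handed in when it is done.

```bash
ls; mkdir -p pics; python3 - <<'E'
from rig import manip
import cv2
for n in("top","side"):
    cv2.imwrite(f"pics/{n}0.png",manip.read_camera(n)[:,:,::-1]); i=manip.camera_info(n); print(n,i)
print(manip.tcp_to_tips, manip.read_state())
E
```

```text
pics
top {'fx': 464.27323147975414, 'fy': 464.27323147975414, 'cx': 317.06839691636526, 'cy': 238.21465632646124, 'R': array([[ 0.01196095, -0.99949522, -0.02943207],
       [-0.98563607, -0.00682607, -0.1687452 ],
       [ 0.16845912,  0.03102767, -0.98522018]]), 't': array([0.08870247, 0.5678568 , 0.98817738])}
side {'fx': 445.05897091529573, 'fy': 445.05897091529573, 'cx': 324.72672475729377, 'cy': 242.59933654721422, 'R': array([[-0.93174402, -0.36294484, -0.01114152],
       [-0.25323156,  0.67146893, -0.69642176],
       [ 0.26024386, -0.64606542, -0.71754624]]), 't': array([0.54027391, 0.16690902, 0.88083608])}
0.0972 {'t': 0.1, 'joint_pos': array([63.3964647 , 24.44354345,  4.23283721, 92.04833015, -1.95254889,
       63.6461782 , -3.84504768]), 'qvel': array([-0.03187731, -0.1521995 , -0.02151486, -0.07103338, -0.01256336,
       -0.04255715,  0.02026962]), 'tau': array([ 8.80355743e-03, -9.37464023e+01,  3.67760673e+00, -4.55040944e+01,
       -4.84427903e-02,  1.68281514e-02,  4.21114305e-05]), 'eef_pos': array([ 0.20887917, -0.64155518,  0.30207759]), 'orientation': array([[ 9.50868639e-01,  3.09594289e-01, -4.55224173e-04],
       [ 3.09594606e-01, -9.50868059e-01,  1.05596238e-03],
       [-1.05938204e-04, -1.14501646e-03, -9.99999339e-01]]), 'force': array([ 0.56947911, -0.04722877,  0.0821035 ]), 'torque': array([ 0.02184624, -0.00017042,  0.00330398]), 'grasp_force': 0.0, 'finger_gap': 0.0941097811956132}
```

View pics/top0.png

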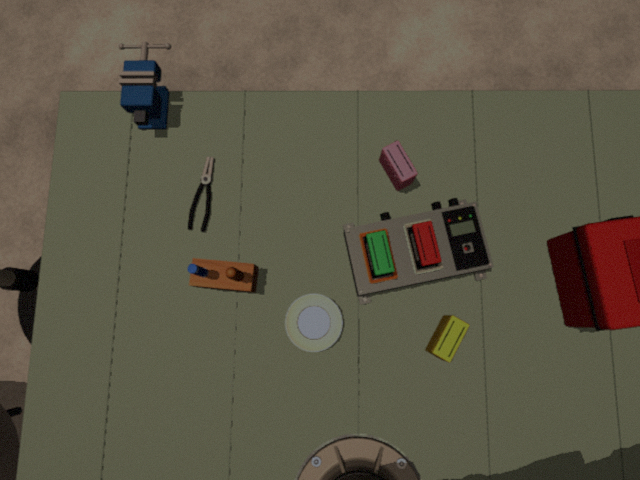

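View pics/side0.png

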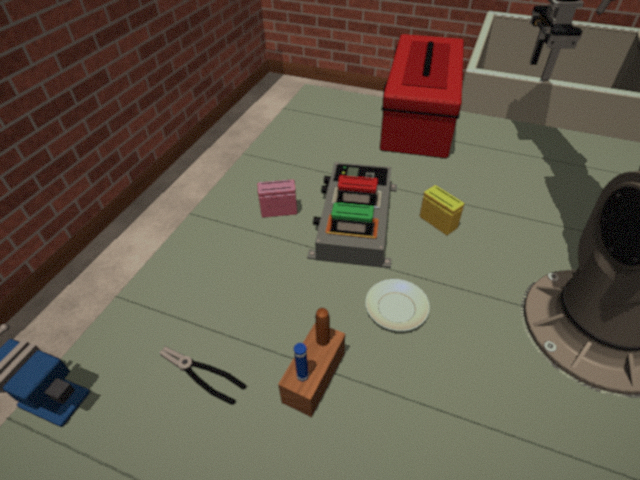

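The top view shows the green pack at about (380,253), the red pack at (426,244), the panel hole near (467,247), the blue probe at (198,269) and the saucer at (314,322). The side view shows the probe as the near-left tool in the block, at (300,360).

```bash
cat > h.py <<'E'
import numpy as np, cv2
from rig import manip
def ray(n,uv):
    c=manip.camera_info(n); R=np.array(c['R']); t=np.array(c['t'])
    d=R.T@np.array([(uv[0]-c['cx'])/c['fx'],(uv[1]-c['cy'])/c['fy'],1]); return -R.T@t,d
def on(n,uv,z):
    o,d=ray(n,uv); return o+d*(z-o[2])/d[2]
def two(u1,u2):
    (a,d),(b,e)=ray('top',u1),ray('side',u2)
    s=np.linalg.lstsq(np.c_[d,-e],b-a,rcond=None)[0]; p,q=a+d*s[0],b+e*s[1]
    return (p+q)/2,np.linalg.norm(p-q)
def mask(im,h0,h1,s=120,v=60,box=(0,0,640,480)):
    hsv=cv2.cvtColor(im,cv2.COLOR_RGB2HSV); H,S,V=cv2.split(hsv)
    m=((H>=h0)&(H<=h1)) if h0<=h1 else ((H>=h0)|(H<=h1))
    m=(m&(S>s)&(V>v)).astype(np.uint8)*255
    k=np.zeros_like(m); x,y,X,Y=box; k[y:Y,x:X]=m[y:Y,x:X]
    cs=cv2.findContours(k,cv2.RETR_EXTERNAL,cv2.CHAIN_APPROX_NONE)[0]
    return max(cs,key=cv2.contourArea)
def rect(c,n,z):
    P=np.array([on(n,p[0],z)[:2] for p in c])*1000
    return cv2.minAreaRect(P.astype(np.float32))
E
python3 - <<'E'
from h import *
im=cv2.imread('pics/top0.png'); rgb=im[:,:,::-1].copy(); s=cv2.imread('pics/side0.png')[:,:,::-1].copy()
for n,h,b in(("green",(45,75),(340,190,500,300)),("red",(172,6),(408,215,445,270))):
    for v in(60,120,170):
        c=mask(rgb,*h,v=v,box=b); print(n,v,cv2.boundingRect(c),rect(c,'top',.110))
gray=cv2.cvtColor(rgb,cv2.COLOR_RGB2HSV)
c=mask(rgb,105,125,s=100,v=40,box=(180,250,220,290));print('probe top',cv2.boundingRect(c),c[:,0].mean(0))
c2=mask(s,105,125,s=100,v=40,box=(280,330,320,390));print('probe side',cv2.boundingRect(c2),c2[:,0].mean(0))
a=cv2.resize(im[190:300,340:500],None,fx=5,fy=5,interpolation=2)
b=cv2.resize(im[250:300,180:270],None,fx=5,fy=5,interpolation=2)
o=np.zeros((550,800,3),np.uint8);o[:]=a;cv2.imwrite('pics/c1.png',o)
e=np.zeros((600,450,3),np.uint8);e[:250]=b;e[260:600,:340]=cv2.resize(cv2.imread('pics/side0.png')[300:402,270:372],(340,340),interpolation=2);cv2.imwrite('pics/c2.png',e)
E
```

```text
green 60 (366, 231, 28, 44) ((527.6710815429688, -38.9919548034668), (88.31269073486328, 41.43280792236328), 12.01253890991211)Traceback (most recent call last):
  File "<stdin>", line 5, in <module>
  File "h.py", line 18, in mask
    return max(cs,key=cv2.contourArea)
ValueError: max() iterable argument is empty
```

```bash
python3 - <<'E'
from h import *
im=cv2.imread('pics/top0.png'); rgb=im[:,:,::-1].copy(); s=cv2.imread('pics/side0.png')[:,:,::-1].copy()
for n,h,b in(("green",(45,75),(340,190,500,300)),("red",(172,6),(408,215,445,270))):
    for v in(60,90,):
        try: c=mask(rgb,*h,v=v,box=b); print(n,v,cv2.boundingRect(c),rect(c,'top',.110))
        except Exception as e: print(e)
c=mask(rgb,105,125,s=100,v=40,box=(180,250,220,290));print('probe top',cv2.boundingRect(c),c[:,0].mean(0))
c2=mask(s,105,125,s=100,v=40,box=(280,330,320,390));print('probe side',cv2.boundingRect(c2),c2[:,0].mean(0))
print('hole',on('top',(467,247),.058))
a=cv2.resize(im[190:300,340:500],None,fx=5,fy=5,interpolation=2)
cv2.imwrite('pics/c1.png',np.clip(a*1.6,0,255))
e=np.zeros((600,450,3),np.uint8);e[:250]=cv2.resize(im[250:300,180:270],None,fx=5,fy=5,interpolation=2);e[260:600,:340]=cv2.resize(cv2.imread('pics/side0.png')[300:402,270:372],(340,340),interpolation=2);cv2.imwrite('pics/c2.png',np.clip(e*1.6,0,255))
E
```

```text
green 60 (366, 231, 28, 44) ((527.6710815429688, -38.9919548034668), (88.31269073486328, 41.43280792236328), 12.01253890991211)
green 90 (367, 231, 27, 43) ((528.6370849609375, -39.109806060791016), (86.30369567871094, 38.654197692871094), 12.189960479736328)
red 60 (412, 221, 30, 45) ((548.762939453125, -135.7130584716797), (89.25978088378906, 42.21745300292969), 12.087669372558594)
red 90 (413, 221, 29, 45) ((549.1134643554688, -136.36334228515625), (88.84672546386719, 40.79895782470703), 12.087669372558594)
probe top (188, 264, 10, 9) [192.2 268.2]
probe side (296, 356, 11, 22) [301.37037037 365.98148148]
hole [ 0.54831989 -0.23470921  0.058     ][ WARN:0@0.611] global loadsave.cpp:1063 imwrite_ Unsupported depth image for selected encoder is fallbacked to CV_8U.
```

View pics/c1.png

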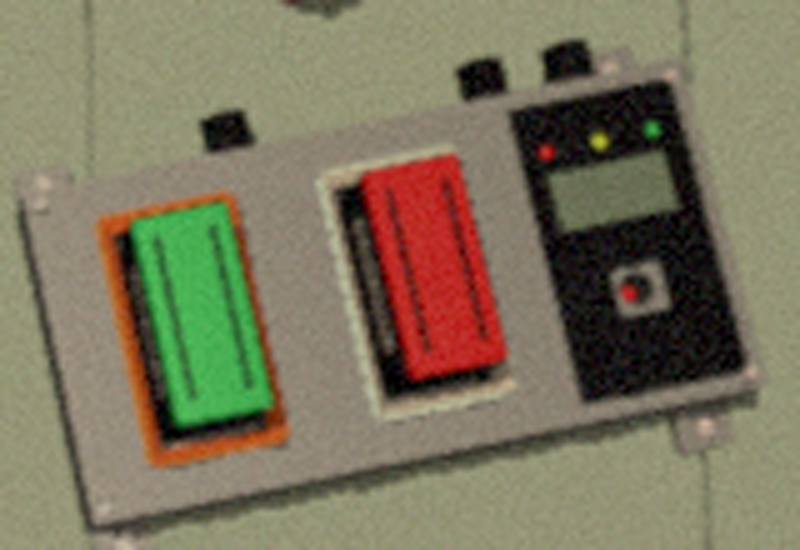

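View pics/c2.png

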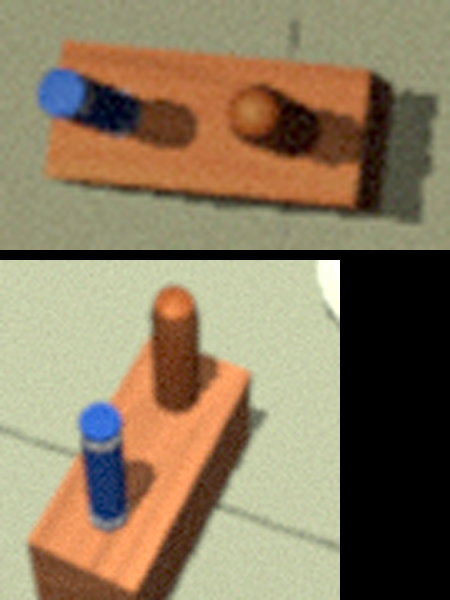

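The crops show the hole centre at about (467.2,248.4) in full-frame pixels, off the pack line towards the robot. The probe top centre is at (192.4,268.6) in the top view and (300,348.6) in the side view.

```bash
python3 - <<'E'
from h import *
print('probe',two((192.4,268.6),(300,348.6)),on('top',(192.4,268.6),.16))
print('hole',on('top',(467.2,248.4),.058))
print('block corners',[on('top',p,.07)[:2].round(3) for p in((193,258),(189.5,286),(253,264),(251,291))])
print('toolbox top',two((580,223),(400,36)), 'pliers',on('top',(205,195),.0),'driver',on('top',(230.5,271.5),.16))
E
python3 -m inch '{"linear":[[0.01,0.05,0],[0.03,0.11,0],[0.05,0.17,0],[0.07,0.22,0],[0.1,0.27,0]],"roll":[0,0,0,0,0]}' -1 30
```

```text
probe (array([0.48583056, 0.33841177, 0.1582605 ]), np.float64(0.0010690140740368247)) [0.48512939 0.33774569 0.16      ]
hole [ 0.54522507 -0.23501248  0.058     ]
block corners [array([0.518, 0.365]), array([0.456, 0.369]), array([0.506, 0.232]), array([0.447, 0.235])]
toolbox top (array([ 0.53044102, -0.31006519,  0.3802028 ]), np.float64(0.011619251828879094)) pliers [0.67878938 0.3658791  0.        ] driver [0.48004568 0.26132047 0.16      ]
t: 0.72
eef_pos: [0.3089, -0.37, 0.3027]
orientation: [[0.951, 0.309, -0.0], [0.309, -0.951, -0.0], [-0.0, 0.0, -1.0]]
force: [1.3, -0.7, 0.1]
finger_gap: 0.0938
grasp_force: 0.0
```

```bash
python3 -m inch '{"linear":[[0.05,0.047,0],[0.095,0.094,0],[0.14,0.14,0],[0.19,0.187,0],[0.24,0.234,0]],"roll":[-0.02,-0.04,-0.06,-0.08,-0.103]}'
python3 -m inch '{"linear":[[0,0,-0.03],[0,0,-0.06],[0,0,-0.09],[0,0,-0.115],[0,0,-0.135]],"roll":[0,0,0,0,0]}'
python3 -m inch '{"linear":[[0,0,0],[0,0,0],[0,0,0],[0,0,0],[0,0,0]],"roll":[0,0,0,0,0]}' 0.6 40
```

```text
t: 1.35
eef_pos: [0.5335, -0.1519, 0.3027]
orientation: [[0.978, 0.209, 0.0], [0.209, -0.978, -0.0], [-0.0, 0.0, -1.0]]
force: [0.5, -1.3, 0.7]
finger_gap: 0.0937
grasp_force: 0.0
t: 1.98
eef_pos: [0.532, -0.1533, 0.1664]
orientation: [[0.978, 0.21, -0.001], [0.21, -0.978, 0.0], [-0.001, -0.001, -1.0]]
force: [0.4, 0.4, -1.2]
finger_gap: 0.0939
grasp_force: 0.0
t: 2.6
eef_pos: [0.5323, -0.1492, 0.1683]
orientation: [[0.977, 0.212, -0.001], [0.212, -0.977, 0.005], [0.0, -0.005, -1.0]]
force: [-13.3, 40.8, 25.3]
finger_gap: 0.0478
grasp_force: 21.2
```

The move was cut short and the hand is 17 mm off. I'll open, centre it, and grasp again.

```bash
python3 -m inch '{"linear":[[0,0,0],[0,0,0],[0,0,0],[0.008,0.008,0],[0.017,0.017,0]],"roll":[0,0,0,0,0]}' -1
python3 -m inch '{"linear":[[0,0,0],[0,0,0],[0,0,0],[0,0,0],[0,0,0]],"roll":[0,0,0,0,0]}' 0.4 
python3 - <<'E'
from h import *
rgb=manip.read_camera('top');cv2.imwrite('pics/t1.png',rgb[:,:,::-1]); s=manip.read_camera('side');cv2.imwrite('pics/s1.png',s[:,:,::-1])
E
```

```text
t: 3.22
eef_pos: [0.5501, -0.1359, 0.1678]
orientation: [[0.978, 0.21, 0.0], [0.21, -0.978, 0.0], [0.0, -0.0, -1.0]]
force: [0.4, -0.7, 0.6]
finger_gap: 0.0926
grasp_force: 0.0
t: 3.85
eef_pos: [0.5494, -0.1368, 0.1678]
orientation: [[0.978, 0.21, 0.0], [0.21, -0.978, -0.0], [0.0, 0.0, -1.0]]
force: [0.9, -2.3, 1.6]
finger_gap: 0.0473
grasp_force: 1.6
```

```bash
python3 -m inch '{"linear":[[0,0,0],[0,0,0],[0,0,0],[0,0,0],[0,0,0]],"roll":[0,0,0,0,0]}' 1 40
python3 -m inch '{"linear":[[0,0,0.002],[0,0,0.005],[0,0,0.01],[0,0,0.015],[0,0,0.02]],"roll":[0,0,0,0,0]}'
```

```text
t: 4.58
eef_pos: [0.5495, -0.1367, 0.1678]
orientation: [[0.978, 0.21, 0.0], [0.21, -0.978, -0.0], [0.0, 0.0, -1.0]]
force: [-0.6, -5.4, 4.9]
finger_gap: 0.0417
grasp_force: 40.0
t: 5.2
eef_pos: [0.5494, -0.1364, 0.1881]
orientation: [[0.978, 0.21, 0.0], [0.21, -0.978, 0.0], [0.0, -0.0, -1.0]]
force: [0.3, -0.3, -3.3]
finger_gap: 0.042
grasp_force: 40.0
```

View pics/s1.png

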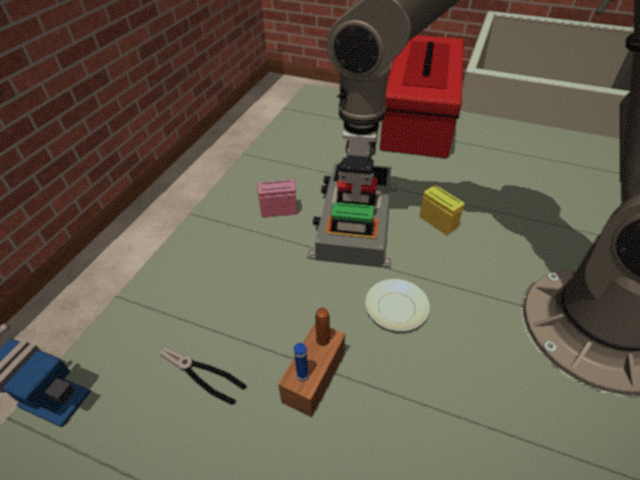

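The side view shows the hand astride the red pack at about (357,185), with the rest of the scene undisturbed. The lift reads 42 mm at 40 N, so I'm carrying it.

```bash
python3 -m inch '{"linear":[[0,0,0.03],[0,0,0.06],[0,0,0.09],[0.01,0.03,0.09],[0.02,0.065,0.09]],"roll":[0,0,0,0,0]}'
python3 -m inch '{"linear":[[0.014,0.045,0],[0.028,0.09,0],[0.042,0.135,0],[0.056,0.18,0],[0.07,0.221,0]],"roll":[0,0,0,0,0]}'
python3 -m inch '{"linear":[[0,0,0],[0,0,-0.03],[0,0,-0.06],[0,0,-0.09],[0,0,-0.11]],"roll":[0,0,0,0,0]}'
```

```text
t: 5.82
eef_pos: [0.5696, -0.0713, 0.2785]
orientation: [[0.978, 0.209, 0.001], [0.209, -0.978, -0.0], [0.001, 0.001, -1.0]]
force: [0.5, -0.2, -3.6]
finger_gap: 0.0414
grasp_force: 40.0
t: 6.45
eef_pos: [0.6396, 0.1513, 0.2779]
orientation: [[0.978, 0.21, 0.0], [0.21, -0.978, 0.0], [0.0, -0.0, -1.0]]
force: [0.1, -0.4, -4.1]
finger_gap: 0.0418
grasp_force: 40.0
t: 7.08
eef_pos: [0.639, 0.1487, 0.1664]
orientation: [[0.978, 0.21, -0.001], [0.21, -0.978, -0.001], [-0.001, 0.0, -1.0]]
force: [0.4, 0.1, -3.5]
finger_gap: 0.0416
grasp_force: 40.0
```

```bash
python3 -m inch '{"linear":[[0,0,-0.01],[0,0,-0.018],[0,0,-0.023],[0,0,-0.026],[0,0,-0.027]],"roll":[0,0,0,0,0]}'
python3 -m inch '{"linear":[[0,0,0],[0,0,0],[0,0,0],[0,0,0],[0,0,0]],"roll":[0,0,0,0,0]}' -1
python3 -m inch '{"linear":[[0,0,0.03],[0,0,0.07],[0,0,0.11],[0,0,0.14],[0,0,0.14]],"roll":[0,0,0,0,0]}'
python3 -m inch '{"linear":[[-0.03,-0.05,0],[-0.06,-0.1,0],[-0.09,-0.15,0],[-0.111,-0.188,0],[-0.111,-0.188,0]],"roll":[0,0,0,0,0]}'
```

```text
t: 7.7
eef_pos: [0.6395, 0.1496, 0.1409]
orientation: [[0.978, 0.21, 0.0], [0.21, -0.978, 0.0], [0.0, -0.0, -1.0]]
force: [-0.4, 0.6, -2.8]
finger_gap: 0.0417
grasp_force: 40.0
t: 8.32
eef_pos: [0.6394, 0.1496, 0.1407]
orientation: [[0.978, 0.21, 0.0], [0.21, -0.978, 0.0], [0.0, -0.0, -1.0]]
force: [0.5, 0.2, -0.7]
finger_gap: 0.0883
grasp_force: 0.0
t: 8.95
eef_pos: [0.6402, 0.1499, 0.2833]
orientation: [[0.978, 0.21, 0.004], [0.21, -0.978, 0.001], [0.004, -0.0, -1.0]]
force: [-1.2, -0.0, -0.2]
finger_gap: 0.0939
grasp_force: 0.0
t: 9.57
eef_pos: [0.5268, -0.0416, 0.2801]
orientation: [[0.979, 0.206, -0.001], [0.206, -0.979, -0.001], [-0.001, 0.001, -1.0]]
force: [0.7, 1.1, -0.7]
finger_gap: 0.0939
grasp_force: 0.0
```

```bash
python3 -m inch '{"linear":[[0,0,-0.03],[0,0,-0.06],[0,0,-0.09],[0,0,-0.113],[0,0,-0.113]],"roll":[0,0,0,0,0]}'
for i in 1 2; do python3 -m inch '{"linear":[[0,0,0],[0,0,0],[0,0,0],[0,0,0],[0,0,0]],"roll":[0,0,0,0,0]}' 1 40; done
python3 -m inch '{"linear":[[0,0,0.002],[0,0,0.005],[0,0,0.01],[0,0,0.015],[0,0,0.02]],"roll":[0,0,0,0,0]}'
```

```text
t: 10.2
eef_pos: [0.5277, -0.0374, 0.1658]
orientation: [[0.977, 0.211, -0.004], [0.211, -0.977, 0.001], [-0.003, -0.002, -1.0]]
force: [-0.7, 0.3, 1.0]
finger_gap: 0.0942
grasp_force: 0.0
t: 10.82
eef_pos: [0.5284, -0.0385, 0.1678]
orientation: [[0.978, 0.21, 0.0], [0.21, -0.978, 0.0], [0.0, 0.0, -1.0]]
force: [-0.6, -1.0, -0.2]
finger_gap: 0.0478
grasp_force: 0.0
t: 11.45
eef_pos: [0.5286, -0.0387, 0.1678]
orientation: [[0.978, 0.21, 0.0], [0.21, -0.978, -0.0], [0.0, 0.0, -1.0]]
force: [-0.2, -5.0, 5.4]
finger_gap: 0.0419
grasp_force: 40.0
t: 12.08
eef_pos: [0.5284, -0.0384, 0.1881]
orientation: [[0.978, 0.21, 0.0], [0.21, -0.978, 0.0], [0.0, -0.0, -1.0]]
force: [0.1, 0.4, -4.9]
finger_gap: 0.0418
grasp_force: 40.0
```

```bash
python3 -m inch '{"linear":[[0,0,0.03],[0,0,0.06],[0,0,0.09],[0,0,0.09],[0,0,0.09]],"roll":[0,0,0,0,0]}'
python3 - <<'E'
from h import *
rgb=manip.read_camera('top');cv2.imwrite('pics/t2.png',rgb[:,:,::-1])
st=manip.read_state();print(st['eef_pos'])
im=rgb
# white rim / orange rim at z=.064
H=cv2.cvtColor(rgb,cv2.COLOR_RGB2HSV)
print(rect(mask(rgb,172,6,v=60,box=(200,100,340,300)),'top',.082))
cv2.imwrite('pics/c3.png',np.clip(cv2.resize(rgb[150:310,230:500,::-1],None,fx=2.9,fy=2.9)*1.6,0,255).astype('uint8'))
E
```

```text
t: 12.7
eef_pos: [0.5279, -0.0385, 0.2767]
orientation: [[0.978, 0.21, -0.001], [0.21, -0.978, -0.0], [-0.001, -0.0, -1.0]]
force: [0.4, 0.3, -5.1]
finger_gap: 0.0417
grasp_force: 40.0
[ 0.52779734 -0.03845863  0.2764462 ]
((639.4774169921875, 149.86410522460938), (89.25299835205078, 42.058807373046875), 12.00268840789795)
```

View pics/c3.png

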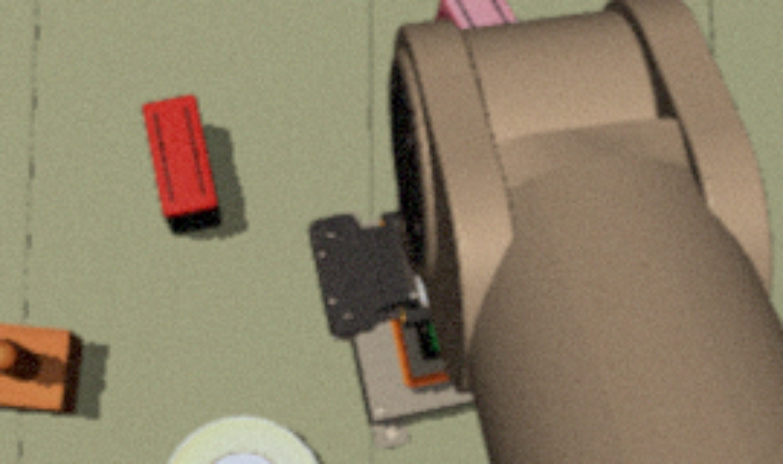

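The crop shows the red pack upright in the free area and the hand over the charging bay. Next I'll measure the bay centres from the rim corners in crop c1.

```bash
python3 - <<'E'
from h import *
o=np.array([(98,218),(232,194),(288,438),(152,465)])/5+(340,190)
w=np.array([(318,178),(455,150),(516,385),(380,420)])/5+(340,190)
for q in(o,w):
    P=np.array([on('top',p,.064)[:2] for p in q]);print(P.mean(0),np.linalg.norm(P-np.roll(P,-1,0),axis=1))
E
```

```text
[ 0.52715897 -0.04078008] [0.05994461 0.10960411 0.05995252 0.1107172 ]
[ 0.5479431  -0.13872656] [0.06165141 0.10627377 0.06091505 0.10928783]
```

```bash
python3 -m inch '{"linear":[[0.008,-0.04,0],[0.016,-0.08,0],[0.0205,-0.099,0],[0.0205,-0.099,-0.02],[0.0205,-0.099,-0.04]],"roll":[0,0,0,0,0]}'
python3 -m inch '{"linear":[[0,0,-0.01],[0,0,-0.02],[0,0,-0.028],[0,0,-0.034],[0,0,-0.04]],"roll":[0,0,0,0,0]}'
python3 -m inch '{"linear":[[0,0,-0.006],[0,0,-0.012],[0,0,-0.018],[0,0,-0.022],[0,0,-0.026]],"roll":[0,0,0,0,0]}'
```

```text
t: 13.38
eef_pos: [0.5486, -0.1372, 0.2361]
orientation: [[0.978, 0.21, -0.001], [0.21, -0.978, 0.001], [-0.001, -0.001, -1.0]]
force: [0.3, -0.2, -4.3]
finger_gap: 0.0421
grasp_force: 40.0
t: 14.0
eef_pos: [0.549, -0.1374, 0.1976]
orientation: [[0.978, 0.21, 0.0], [0.21, -0.978, -0.0], [0.0, 0.0, -1.0]]
force: [-0.2, 0.5, -4.3]
finger_gap: 0.0417
grasp_force: 40.0
t: 14.62
eef_pos: [0.5489, -0.1374, 0.1714]
orientation: [[0.978, 0.21, 0.0], [0.21, -0.978, 0.0], [0.0, -0.0, -1.0]]
force: [-0.5, 0.1, -4.2]
finger_gap: 0.0422
grasp_force: 40.0
```

No contact on the way in. Lower the last 4 mm, release, rise, and go to the red pack.

```bash
python3 -m inch '{"linear":[[0,0,-0.002],[0,0,-0.003],[0,0,-0.004],[0,0,-0.0045],[0,0,-0.0045]],"roll":[0,0,0,0,0]}'
python3 -m inch '{"linear":[[0,0,0],[0,0,0],[0,0,0],[0,0,0],[0,0,0]],"roll":[0,0,0,0,0]}' -1
python3 -m inch '{"linear":[[0,0,0.03],[0,0,0.07],[0,0,0.11],[0.015,0.047,0.11],[0.03,0.094,0.11]],"roll":[0,0,0,0,0]}'
python3 -m inch '{"linear":[[0.015,0.047,0],[0.03,0.094,0],[0.045,0.141,0],[0.06,0.193,0],[0.06,0.193,0]],"roll":[0,0,0,0,0]}'
python3 -m inch '{"linear":[[0,0,-0.04],[0,0,-0.08],[0,0,-0.11],[0,0,-0.13],[0,0,-0.135]],"roll":[0,0,0,0,0]}'
```

```text
t: 15.25
eef_pos: [0.549, -0.1374, 0.1678]
orientation: [[0.978, 0.21, 0.0], [0.21, -0.978, -0.0], [0.0, 0.0, -1.0]]
force: [-3.5, 0.1, 6.3]
finger_gap: 0.0419
grasp_force: 40.0
t: 15.88
eef_pos: [0.5489, -0.1374, 0.1671]
orientation: [[0.978, 0.21, -0.0], [0.21, -0.978, 0.0], [0.0, -0.0, -1.0]]
force: [0.1, 0.0, -1.0]
finger_gap: 0.0884
grasp_force: 0.0
t: 16.5
eef_pos: [0.5793, -0.0428, 0.2779]
orientation: [[0.978, 0.209, 0.001], [0.209, -0.978, -0.0], [0.001, 0.001, -1.0]]
force: [0.6, 0.6, 0.4]
finger_gap: 0.094
grasp_force: 0.0
t: 17.12
eef_pos: [0.6387, 0.1547, 0.2768]
orientation: [[0.976, 0.216, -0.0], [0.216, -0.976, 0.002], [0.0, -0.002, -1.0]]
force: [0.8, -0.5, -0.6]
finger_gap: 0.0938
grasp_force: 0.0
t: 17.75
eef_pos: [0.6386, 0.1491, 0.1412]
orientation: [[0.978, 0.21, -0.001], [0.21, -0.978, -0.0], [-0.001, 0.0, -1.0]]
force: [0.2, 0.3, 0.3]
finger_gap: 0.0939
grasp_force: 0.0
```

```bash
for i in 1 2; do python3 -m inch '{"linear":[[0,0,0],[0,0,0],[0,0,0],[0,0,0],[0,0,0]],"roll":[0,0,0,0,0]}' 1 40; done
python3 -m inch '{"linear":[[0,0,0.01],[0,0,0.04],[0,0,0.08],[0,0,0.12],[0,0,0.137]],"roll":[0,0,0,0,0]}'
python3 -m inch '{"linear":[[-0.03,-0.05,0],[-0.06,-0.1,0],[-0.09,-0.15,0],[-0.1105,-0.189,0],[-0.1105,-0.189,0]],"roll":[0,0,0,0,0]}'
python3 -m inch '{"linear":[[0,0,-0.02],[0,0,-0.04],[0,0,-0.055],[0,0,-0.065],[0,0,-0.07]],"roll":[0,0,0,0,0]}'
```

```text
t: 18.38
eef_pos: [0.6389, 0.1496, 0.1423]
orientation: [[0.978, 0.21, 0.0], [0.21, -0.978, 0.0], [0.0, -0.0, -1.0]]
force: [-0.1, 0.0, -0.3]
finger_gap: 0.0475
grasp_force: 0.0
t: 19.0
eef_pos: [0.6389, 0.1496, 0.1423]
orientation: [[0.978, 0.21, 0.0], [0.21, -0.978, 0.0], [0.0, -0.0, -1.0]]
force: [-0.5, -0.5, 4.0]
finger_gap: 0.0418
grasp_force: 40.0
t: 19.62
eef_pos: [0.6393, 0.1498, 0.2816]
orientation: [[0.978, 0.21, 0.003], [0.21, -0.978, 0.001], [0.003, -0.0, -1.0]]
force: [0.4, -0.5, -3.7]
finger_gap: 0.0415
grasp_force: 40.0
t: 20.25
eef_pos: [0.5267, -0.0428, 0.2786]
orientation: [[0.979, 0.205, -0.002], [0.205, -0.979, -0.001], [-0.002, 0.001, -1.0]]
force: [-0.1, 0.7, -2.8]
finger_gap: 0.0416
grasp_force: 40.0
t: 20.88
eef_pos: [0.5284, -0.0392, 0.2086]
orientation: [[0.978, 0.21, -0.0], [0.21, -0.978, 0.0], [-0.0, -0.0, -1.0]]
force: [0.3, -0.5, -4.5]
finger_gap: 0.042
grasp_force: 40.0
```

```bash
python3 -m inch '{"linear":[[0,0,-0.008],[0,0,-0.016],[0,0,-0.022],[0,0,-0.028],[0,0,-0.034]],"roll":[0,0,0,0,0]}'
python3 -m inch '{"linear":[[0,0,-0.002],[0,0,-0.004],[0,0,-0.006],[0,0,-0.0065],[0,0,-0.0065]],"roll":[0,0,0,0,0]}'
```

```text
t: 21.5
eef_pos: [0.5284, -0.0395, 0.1748]
orientation: [[0.978, 0.21, 0.0], [0.21, -0.978, 0.0], [0.0, 0.0, -1.0]]
force: [-0.6, -0.2, -2.6]
finger_gap: 0.0415
grasp_force: 40.0
t: 22.12
eef_pos: [0.5286, -0.0394, 0.1702]
orientation: [[0.978, 0.21, 0.001], [0.21, -0.978, -0.0], [0.001, 0.001, -1.0]]
force: [-10.1, 0.3, 25.5]
finger_gap: 0.0417
grasp_force: 40.0
```

```bash
python3 -m inch '{"linear":[[0,0,0.001],[0,0,0.001],[0,0,0.001],[0,0,0.001],[0,0,0.001]],"roll":[0,0,0,0,0]}' -1
python3 -m inch '{"linear":[[0,0,0.03],[0,0,0.07],[0,0,0.12],[-0.005,0.04,0.14],[-0.01,0.08,0.14]],"roll":[0,0,0,0,0]}'
python3 -m inch '{"linear":[[-0.006,0.055,0],[-0.012,0.11,0],[-0.018,0.165,0],[-0.024,0.22,0],[-0.03,0.25,0]],"roll":[0,0,0,0,0]}' 0
python3 - <<'E'
from h import *
rgb=manip.read_camera('top');cv2.imwrite('pics/t3.png',rgb[:,:,::-1])
print(rect(mask(rgb,172,6,v=60,box=(360,215,405,280)),'top',.110))
print(rect(mask(rgb,45,75,v=60,box=(405,210,450,280)),'top',.110))
o=np.zeros((600,800,3),np.uint8)
o[:412,:600]=cv2.resize(rgb[190:300,340:500,::-1],(600,412))
s=manip.read_camera('side');cv2.imwrite('pics/s3.png',s[:,:,::-1])
o[:]=0;o[:330,:480]=cv2.resize(rgb[190:300,340:500,::-1],(480,330));o[330:600,:450]=cv2.resize(s[150:270,290:490,::-1],(450,270))
cv2.imwrite('pics/c4.png',np.clip(o*1.6,0,255).astype('uint8'))
E
```

```text
t: 22.75
eef_pos: [0.5284, -0.0394, 0.1696]
orientation: [[0.978, 0.21, -0.0], [0.21, -0.978, 0.0], [-0.0, -0.0, -1.0]]
force: [-0.1, 0.8, -1.1]
finger_gap: 0.0883
grasp_force: 0.0
t: 23.38
eef_pos: [0.5189, 0.0414, 0.3116]
orientation: [[0.978, 0.209, 0.003], [0.209, -0.978, 0.0], [0.003, 0.001, -1.0]]
force: [-0.1, 0.7, 0.3]
finger_gap: 0.0943
grasp_force: 0.0
t: 24.0
eef_pos: [0.4875, 0.2935, 0.3097]
orientation: [[0.977, 0.213, -0.0], [0.213, -0.977, 0.001], [0.0, -0.001, -1.0]]
force: [0.6, -0.7, 0.5]
finger_gap: 0.0485
grasp_force: 0.0
((528.906494140625, -37.74431610107422), (89.64640808105469, 43.39611053466797), 12.306509971618652)
((547.469970703125, -135.40899658203125), (88.42585754394531, 41.326595306396484), 12.097929954528809)
```

View pics/c4.png

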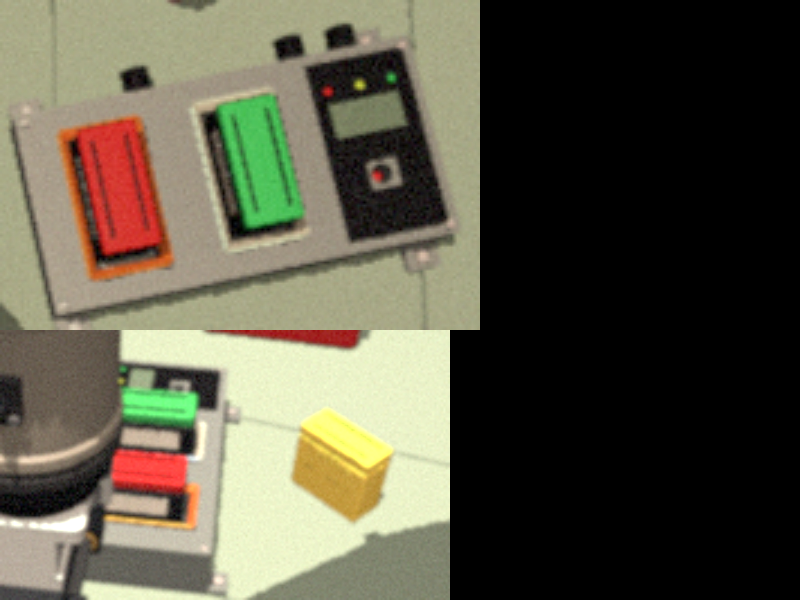

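The crop shows the green pack in the white rim and the red pack in the orange rim, level with each other; the landing heights fit too. Now the probe.

```bash
python3 -m inch '{"linear":[[-0.001,0.025,0],[-0.003,0.0475,0],[-0.003,0.0475,0],[-0.003,0.0475,-0.02],[-0.003,0.0475,-0.04]],"roll":[0,0,0,0,0]}'
python3 -m inch '{"linear":[[0,0,-0.02],[0,0,-0.04],[0,0,-0.06],[0,0,-0.073],[0,0,-0.0755]],"roll":[0,0,0,0,0]}'
for i in 1 2; do python3 -m inch '{"linear":[[0,0,0],[0,0,0],[0,0,0],[0,0,0],[0,0,0]],"roll":[0,0,0,0,0]}' 1 40; done
python3 -m inch '{"linear":[[0,0,0.005],[0,0,0.01],[0,0,0.015],[0,0,0.02],[0,0,0.025]],"roll":[0,0,0,0,0]}'
```

```text
t: 24.72
eef_pos: [0.4856, 0.3367, 0.268]
orientation: [[0.978, 0.209, -0.0], [0.209, -0.978, -0.001], [-0.0, 0.001, -1.0]]
force: [0.1, -0.1, -0.3]
finger_gap: 0.0472
grasp_force: 0.0
t: 25.35
eef_pos: [0.4852, 0.338, 0.1932]
orientation: [[0.978, 0.21, -0.001], [0.21, -0.978, -0.0], [-0.001, 0.0, -1.0]]
force: [-0.3, -0.7, -0.2]
finger_gap: 0.0468
grasp_force: 0.0
t: 25.98
eef_pos: [0.4856, 0.3382, 0.1946]
orientation: [[0.978, 0.21, 0.001], [0.21, -0.978, 0.0], [0.001, -0.0, -1.0]]
force: [-1.2, -0.5, 6.5]
finger_gap: 0.0191
grasp_force: 40.0
t: 26.6
eef_pos: [0.4856, 0.3382, 0.1946]
orientation: [[0.978, 0.21, 0.001], [0.21, -0.978, 0.0], [0.001, -0.0, -1.0]]
force: [0.0, -1.3, 6.0]
finger_gap: 0.0196
grasp_force: 40.0
t: 27.22
eef_pos: [0.4854, 0.3381, 0.2195]
orientation: [[0.978, 0.21, 0.0], [0.21, -0.978, 0.0], [0.0, -0.0, -1.0]]
force: [0.5, -0.2, 0.4]
finger_gap: 0.0193
grasp_force: 40.0
```

```bash
python3 -m inch '{"linear":[[0,0,0.04],[0,0,0.08],[0,0,0.12],[0,0,0.15],[0.003,-0.03,0.15]],"roll":[0,0,0,0,0]}'
python3 -m inch '{"linear":[[0.006,-0.05,0],[0.012,-0.1,0],[0.018,-0.15,0],[0.024,-0.2,0],[0.03,-0.25,0]],"roll":[0,0,0,0,0]}'
python3 -m inch '{"linear":[[0.005,-0.05,0],[0.01,-0.1,0],[0.015,-0.15,0],[0.02,-0.2,0],[0.025,-0.25,0]],"roll":[0,0,0,0,0]}'
```

```text
t: 27.85
eef_pos: [0.4881, 0.31, 0.3718]
orientation: [[0.977, 0.213, 0.003], [0.213, -0.977, 0.003], [0.003, -0.002, -1.0]]
force: [0.1, -0.2, -2.2]
finger_gap: 0.0193
grasp_force: 40.0
t: 28.48
eef_pos: [0.5182, 0.0565, 0.3695]
orientation: [[0.978, 0.21, 0.0], [0.21, -0.978, 0.0], [0.0, 0.0, -1.0]]
force: [0.1, -0.1, -1.0]
finger_gap: 0.0195
grasp_force: 40.0
t: 29.1
eef_pos: [0.5433, -0.1935, 0.3695]
orientation: [[0.978, 0.21, 0.0], [0.21, -0.978, -0.0], [0.0, 0.0, -1.0]]
force: [0.6, -0.3, -0.9]
finger_gap: 0.0192
grasp_force: 40.0
```

```bash
python3 -m inch '{"linear":[[0.001,-0.021,0],[0.002,-0.0415,0],[0.002,-0.0415,-0.03],[0.002,-0.0415,-0.06],[0.002,-0.0415,-0.09]],"roll":[0,0,0,0,0]}'
python3 -m inch '{"linear":[[0,0,-0.01],[0,0,-0.015],[0,0,-0.017],[0,0,-0.017],[0,0,-0.017]],"roll":[0,0,0,0,0]}'
python3 - <<'E'
from h import *
s=manip.read_camera('side');cv2.imwrite('pics/s4.png',s[:,:,::-1]);st=manip.read_state();e=st['eef_pos']
c=manip.camera_info('side')
def pj(X):
    p=c['R']@X+c['t'];return (c['fx']*p[0]/p[2]+c['cx'],c['fy']*p[1]/p[2]+c['cy'])
print('exp tip',pj(e-[0,0,.1846]),'exp hole',pj(np.array([.5455,-.235,.058])),e)
rgb=manip.read_camera('top')
u,v=map(int,pj(e-[0,0,.1846]));x0,y0=u-35,v-50
o=np.zeros((560,790,3),np.uint8);o[:560,:490]=cv2.resize(s[y0:y0+80,x0:x0+70,::-1],(490,560),interpolation=2)
o[:300,490:]=cv2.resize(rgb[200:300,420:520,::-1],(300,300))
print(x0,y0);cv2.imwrite('pics/c5.png',np.clip(o*1.6,0,255).astype('uint8'))
E
```

```text
t: 29.72
eef_pos: [0.5456, -0.2326, 0.2785]
orientation: [[0.977, 0.212, 0.0], [0.212, -0.977, 0.0], [0.0, -0.0, -1.0]]
force: [0.0, -0.2, -0.8]
finger_gap: 0.0192
grasp_force: 40.0
t: 30.35
eef_pos: [0.5456, -0.2335, 0.2628]
orientation: [[0.978, 0.21, 0.001], [0.21, -0.978, -0.0], [0.001, 0.0, -1.0]]
force: [0.1, -0.1, 0.5]
finger_gap: 0.0195
grasp_force: 40.0
exp tip (np.float64(370.8513328344377), np.float64(169.96604784734794)) exp hole (np.float64(370.549604851274), np.float64(176.05047526645137)) [ 0.545553   -0.23347638  0.26268624]
335 119
```

View pics/c5.png

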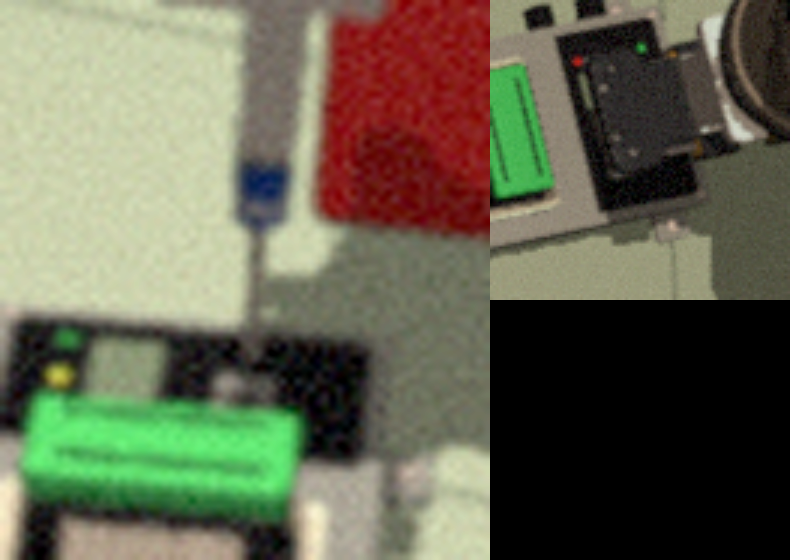

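The shank hangs straight, with its tip at about (371,170) as expected. The hole plate is centred near x=370, so I'll shift +1 mm in x and -1 mm in y, then lower gently.

```bash
python3 -m inch '{"linear":[[0.001,-0.001,-0.005],[0.001,-0.001,-0.01],[0.001,-0.001,-0.014],[0.001,-0.001,-0.018],[0.001,-0.001,-0.022]],"roll":[0,0,0,0,0]}'
python3 -m inch '{"linear":[[0,0,-0.001],[0,0,-0.002],[0,0,-0.003],[0,0,-0.004],[0,0,-0.005]],"roll":[0,0,0,0,0]}'
```

```text
t: 31.08
eef_pos: [0.5464, -0.2344, 0.2399]
orientation: [[0.978, 0.21, -0.0], [0.21, -0.978, 0.0], [-0.0, -0.0, -1.0]]
force: [0.5, 1.0, -0.6]
finger_gap: 0.0193
grasp_force: 40.0
t: 31.7
eef_pos: [0.5464, -0.2345, 0.2352]
orientation: [[0.978, 0.21, 0.0], [0.21, -0.978, 0.0], [0.0, 0.0, -1.0]]
force: [-0.9, 0.4, -1.5]
finger_gap: 0.0196
grasp_force: 40.0
```

The tip is 7 mm inside the hole with no contact. Continuing.

```bash
python3 -m inch '{"linear":[[0,0,-0.003],[0,0,-0.006],[0,0,-0.009],[0,0,-0.011],[0,0,-0.0125]],"roll":[0,0,0,0,0]}'
python3 -m inch '{"linear":[[0,0,-0.001],[0,0,-0.002],[0,0,-0.003],[0,0,-0.004],[0,0,-0.004]],"roll":[0,0,0,0,0]}'
python3 -m inch '{"linear":[[0,0,-0.001],[0,0,-0.002],[0,0,-0.002],[0,0,-0.002],[0,0,-0.002]],"roll":[0,0,0,0,0]}' - 60
```

```text
t: 32.33
eef_pos: [0.5464, -0.2344, 0.2225]
orientation: [[0.978, 0.21, -0.0], [0.21, -0.978, 0.0], [-0.0, -0.0, -1.0]]
force: [-0.4, -0.5, -0.8]
finger_gap: 0.0191
grasp_force: 40.0
t: 32.95
eef_pos: [0.5465, -0.2345, 0.2187]
orientation: [[0.978, 0.21, 0.0], [0.21, -0.978, -0.0], [0.0, 0.0, -1.0]]
force: [-0.3, 0.6, 2.5]
finger_gap: 0.0195
grasp_force: 40.0
t: 33.58
eef_pos: [0.5464, -0.2345, 0.2167]
orientation: [[0.978, 0.21, 0.0], [0.21, -0.978, 0.0], [0.0, -0.0, -1.0]]
force: [0.1, 0.6, 3.0]
finger_gap: 0.0195
grasp_force: 60.0
```

```bash
python3 -m inch '{"linear":[[0,0,-0.0005],[0,0,-0.001],[0,0,-0.0015],[0,0,-0.002],[0,0,-0.002]],"roll":[0,0,0,0,0]}'
python3 -m inch '{"linear":[[0,0,-0.0005],[0,0,-0.001],[0,0,-0.001],[0,0,-0.001],[0,0,-0.001]],"roll":[0,0,0,0,0]}'
```

```text
t: 34.2
eef_pos: [0.5466, -0.2345, 0.2152]
orientation: [[0.978, 0.21, 0.001], [0.21, -0.978, -0.0], [0.001, 0.0, -1.0]]
force: [-2.5, 1.6, 12.0]
finger_gap: 0.0192
grasp_force: 60.0
t: 34.83
eef_pos: [0.5467, -0.2345, 0.2149]
orientation: [[0.978, 0.21, 0.001], [0.21, -0.978, -0.0], [0.001, 0.001, -1.0]]
force: [-5.2, 1.6, 20.6]
finger_gap: 0.0192
grasp_force: 60.0
```

```bash
python3 -m inch '{"linear":[[0,0,0],[0,0,0],[0,0,0],[0,0,0],[0,0,0]],"roll":[0,0,0,0,0]}'
python3 -c "
from rig import manip
print(manip.job_done())"
```

```text
t: 35.45
eef_pos: [0.5468, -0.2345, 0.2149]
orientation: [[0.978, 0.21, 0.001], [0.21, -0.978, -0.0], [0.001, 0.001, -1.0]]
force: [-3.7, 1.1, 21.0]
finger_gap: 0.0193
grasp_force: 60.0
the job is handed in; nothing more can be done
None
```

The packs are swapped and seated, and the probe is still gripped and holding the reset button against its stop at about 21 N; I handed the job in at about 35 s, and the hand-in gave no verdict.

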